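# Fit the charged battery pack to the floodlight

## Robot

A 6-joint arm with a two-finger parallel gripper is mounted at the origin on the work surface. World frame = base frame: x ahead of the robot, y to its left, z up, the work surface at z = 0. Lengths are in mm, angles in rad, forces in N, time in s.
With the tool pointing down it reaches from about 300 to 875 mm from the base axis. Payload 4.2 kg.
Tool frame: the origin (TCP) lies between the finger pads; the fingertips stand 14 mm ahead of it and the grasp point (between the pads) lies 5 mm behind it; z points along the fingers, y is the line along which they close (so a half turn about z gives the same grasp; the last joint's range is limited). The gripper opens to 85 mm and grips with 20 to 120 N. Pads are 22 mm wide; open, the fingers measure 114 mm over their backs; the gripper's body (76 mm by 85 mm) begins 54 mm behind the grasp point. The pads swing forward as they close: fully open they stand 13 mm farther back than shut.
Start: joints at [-1.344, 0.32, 1.565, -0, 1.257, -0.02], TCP at [140.475, -557.59, 245.338] pointing down, gripper open.
Joint ranges: [-3.11, 3.11], [-0.84, 2.01], [0.21, 2.61], [-1.34, 4.49], [0.05, 2.63], [-2.56, 2.56]. Speed limits (rad/s): [2.57, 2.57, 3.14, 3.14, 3.14, 3.14].

## Interface

Orientations are given as [roll, pitch, yaw] about the fixed x, y, z axes, in that order (R = Rz(yaw) Ry(pitch) Rx(roll)).
In Python, from plant import sensors, cams, sign_off gives the robot as it stands.
- The arm moves only by the shell command python3 -m inch 'ROWS'. ROWS is JSON, a list of rows, each an object of numbers: "fingers": the opening in per cent of the stroke, from 0 (shut) to 100 (fully open); "tx", "ty", "tz": the shift along the tool's x, y, z in cm; "wx", "wy", "wz": the turn, a rotation vector about the tool's x, y, z in rad. A call has 1 to 5 rows; each row is the pose to reach, as a shift and turn from the pose commanded when the call began, along the tool's axes at that moment; what a row does not reach only later rows make up. A row lasts 1/10 s, in which the tool goes at most 50 mm and 8.59 degrees, less where a joint would pass 70% of its speed; a pose out of reach is approached as far as the arm can. A call with a gripper value outside its range is refused whole. The fingers move at their own pace and stop on an object; the grip force is fixed at half the most. Time passes only in rows, so rows that repeat a pose let the fingers close. It gives the time, the measured TCP pose, the force, the opening and the grip force at its end, in the units of the state.
- sensors.read_state(): the state, without advancing time (a new reading comes with each control period).
- cams.camera(name): name is "side" or "top" or "wrist"; returns (picture, depth): 480x640x3 uint8, blue, green, red; 480x640 float32, mm along the optical axis (not along the pixel's ray), 0 where there is no reading.
- cams.camera_model(name): a dict with "fx", "fy", "cx", "cy" (pixels), "k1" (the pictures are not rectified: a ray, as slopes to the right and down, at radius r is drawn at 1 + k1 r^2 times it, then the intrinsics apply), "pose" (4x4, takes a point from camera to world coordinates). Camera axes: x right, y up, looking along -z (the intrinsics and any distortion apply to the point x, -y, -z); pixel columns grow to the right and rows downward; lengths in mm; the calibration is good to about 2 mm. A picture is of the moment at which its call begins: read the wrist's pose just before it. camera_model takes no time and is no camera call; for the wrist camera it gives the pose at the moment of the call.
- sign_off(): hands the job in; it is judged then, once.
The state is a dict: "clock": time; "q": joint angles; "dq": joint speeds; "effort": joint torques, N m; "eef_pos": TCP position; "tcp_rot": TCP orientation; "ft_force": force on the tool from outside, world axes, zero at the start; "wrist_torque": the same for the moment, N m; "opening": finger opening in mm; "grip_force": force on a finger pad.
Only numpy, scipy, OpenCV 4.12 (cv2) and the standard library are available. Lean on these libraries where they do the work, as an engineer would, in place of code of your own. Each camera call takes 0.05 s, during which the arm holds its last target. There are 200 camera calls.

## Task

The small battery pack in the charger is charged: pinch its two side tabs to free the catches, lift it out without wrenching the charger, and press it gently into the battery bay of the floodlight until it is fully home and both catches have sprung out. Then take the pack gently and evenly by its two plain sides and check with a light upward tug, about 10 to 15 N, that it holds, and let go; leave the other things on the bench where they are.

Things in the scene. Friction and masses are not known exactly. Their poses are not given: they have to be found in the camera images.
- pack_grip (a point): Point midway between the two side tabs of the battery pack, 26 mm above the shoulder (underside) of its head and 16 mm below its top. Axes as pack. Pack fully down in a bay: 26 mm above the bay's mouth; latched: about 27 mm; loose on the contact springs: 32 mm.
- pack: Black stick battery, 0.20 to 0.31 kg. Origin: centre of the shoulder, z up. Head above it 50 (x) x 40 (y) x 42 mm, its two x faces plain; stem below 30 x 20 x 38 mm. On the +y and -y sides a grey sprung tab, face 26 x 26 mm, 12 to 38 mm above the shoulder, 52 mm over both. Each tab carries a leg beside the stem with an outward barb 9 to 20 mm below the shoulder.
- tab_left (a joint): How far the +y tab and its barb are pushed in: 0 m sprung out, 0.0042 m stop; both in: 43.6 mm over the tabs. 4 N starts it, 8 N holds it in. Barb catches 2.6 mm under the bay's lip: free from about 0.003 m, with 1.5 mm to spare each side at the stop if the pack is central. Barbs slope below, so they also snap past the lip when pushed down.
- tab_right (a joint): The same for the -y tab, independent of the other; 0 m sprung out, 0.0042 m fully in.
- charger_bay (a point): Centre of the mouth of the charger's bay, in the plane of its top, 58 mm above the bench. x, y, z as charger. The pack starts latched in this bay, its tabs along the bay's y.
- charger: Grey battery charger screwed to the bench, 112 x 104 x 58 mm, origin under its centre. The bay in the middle of its top is open upwards, 33 (x) x 38.4 (y) mm, with a 3 mm chamfer. Spring contacts at its bottom push the pack up with 6 to 9 N over 6 mm: with both catches free the pack pops up some 6 mm.
- floodlight_bay (a point): Centre of the mouth of the floodlight's empty battery bay, in the plane of the base's top, 66 mm above the bench. The pack's tabs lie along the bay's y; it fits either way round.
- floodlight: Battery floodlight held to the bench by a magnetic foot; grey base 96 x 100 x 66 mm, origin under its centre, lamp panel 150 mm wide and 104 mm high standing 75 to 130 mm off on its +x side. Same bay and 6 to 9 N spring contacts as the charger. The shoulder stops hard on the base's top; barbs lock within about 1 mm of that. Unlatched, the pack stands 6 mm proud.
- slide_pack_center (a point): Centre (half-way up) of a bigger black slide-on battery, 76 x 116 x 58 mm, standing on the bench; not to be disturbed.
- socket_center (a point): Centre (half-way up) of a steel wrench socket, 33 mm across, 50 mm high, standing on the bench; not to be disturbed.
- ratchet_center (a point): Middle, 16 mm above the bench, of a ratchet handle lying on the bench, 180 mm long, 38 mm across the head; not to be disturbed.

How it is judged:
By the outcome, as a careful person would: the job done as asked, in the order asked, and still so for the second after the job is handed in, with the robot touching nothing.
It also fails if it takes over 58 s, if anything falls off the work surface, if the arm or the gripper's body presses on something with over 40 N, if the wrist force passes 120 N, or if a joint passes its speed limit or range.

## Working session

There is one attempt and no reset: what is moved stays moved. The work goes in short steps, Python scripts to look and compute and a shell command to move; the robot and the scene stay as the last step left them, time stands still between calls to the robot, and variables do not carry over. Pictures are saved under pics/ and viewed, at most 10 in all, crops included, and the job is handed in when it is done.

```bash
ls; mkdir -p pics; cat > h.py <<'E'
import numpy as np, cv2
from plant import sensors, cams
def shot(n, f=None):
    m=cams.camera_model(n); im,d=cams.camera(n)
    if f: cv2.imwrite('pics/'+f,im)
    return im,d,m
def rays(m,uv):
    uv=np.atleast_2d(np.float64(uv)); K=np.array([[m['fx'],0,m['cx']],[0,m['fy'],m['cy']],[0,0,1.]])
    s=(uv-[m['cx'],m['cy']])/[m['fx'],m['fy']]; u=s.copy()
    for _ in range(20): u=s/(1+m['k1']*(u**2).sum(1,keepdims=True))
    P=np.array(m['pose']); c=np.c_[u[:,0],-u[:,1],-np.ones(len(u))]
    return P[:3,3], c@P[:3,:3].T
def onplane(m,uv,z):
    o,r=rays(m,uv); return o+r*((z-o[2])/r[:,2])[:,None]
def cloud(m,d):
    v,u=np.mgrid[0:480,0:640]; o,r=rays(m,np.c_[u.ravel(),v.ravel()])
    return (o+r*d.ravel()[:,None]).reshape(480,640,3)
E
python3 - <<'E'
from h import *
s=sensors.read_state(); print(s)
for n in ('top','side'):
    im,d,m=shot(n,n+'0.png'); print(n,m['fx'],m['k1'],np.round(m['pose'],3).tolist(),(d>0).mean()); np.savez(n+'0.npz',im=im,d=d)
E
```

```text
pics
{'clock': 0.0, 'q': array([-1.34405377e+00,  3.20266885e-01,  1.56567366e+00, -3.82620967e-05,
        1.25737869e+00, -1.99995967e-02]), 'dq': array([-1.12788825e-03, -1.37728294e-03, -1.36078784e-03, -2.05638630e-03,
        1.98471402e-04, -4.01617144e-05]), 'effort': array([ 1.11251025e-03, -4.15518951e+01, -2.34158903e+01,  2.36749693e-04,
        8.13629682e-03,  6.57354789e-06]), 'eef_pos': array([ 140.3311068 , -557.1514761 ,  244.49867977]), 'tcp_rot': array([-3.13986568e+00,  1.84172216e-06,  2.46753984e-01]), 'ft_force': array([ 0.01421083, -0.59171647,  0.51566615]), 'wrist_torque': array([ 0.01425138, -0.00270706,  0.04284658]), 'grip_force': 0.0, 'opening': 85.47280268252648}
top 436.3173231289686 -0.05490615348554011 [[-0.023, 0.994, -0.109, 432.157], [-0.999, -0.025, -0.024, -2.592], [-0.026, 0.108, 0.994, 851.385], [0.0, 0.0, 0.0, 1.0]] 0.9957194010416667
side 488.6490079248112 -0.031292195480519897 [[-0.863, 0.379, -0.332, 249.854], [-0.504, -0.655, 0.563, 479.55], [-0.004, 0.653, 0.757, 725.803], [0.0, 0.0, 0.0, 1.0]] 0.9961458333333333
```

View pics/top0.png

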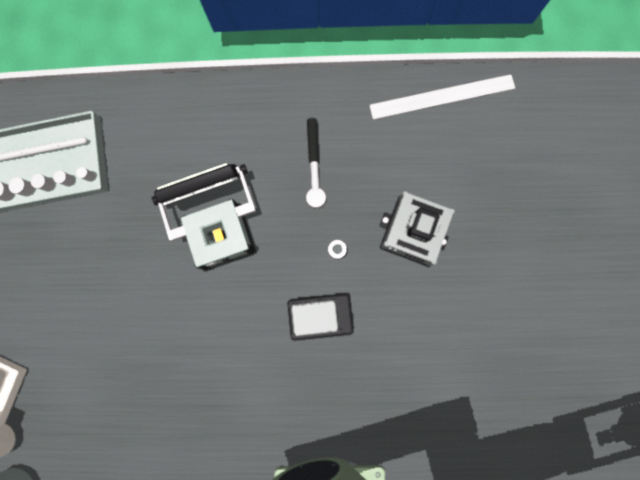

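View pics/side0.png

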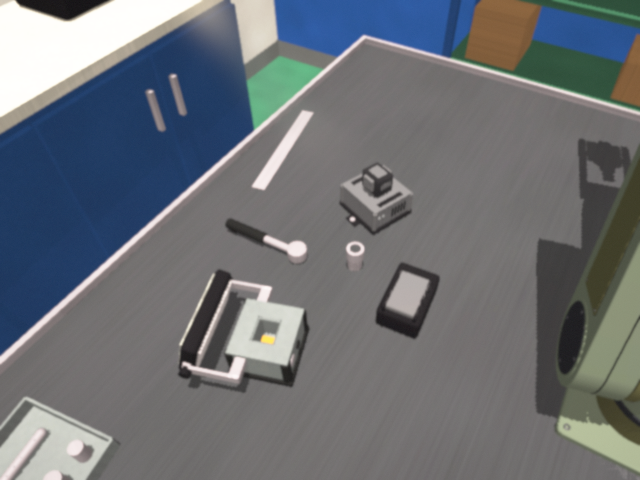

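The top view shows the charger with the pack at about (422,226) and the floodlight base at (215,233), with its lamp on the far side (up) and its bay at (214,236). The socket is at (337,249), the ratchet at (315,160) and the slide pack at (320,316). The side view agrees. Next I'll measure with the depth images.

```bash
python3 - <<'E'
from h import *
def rect(P,mask,n):
    k,l,st,c=cv2.connectedComponentsWithStats(mask.astype(np.uint8)); 
    i=1+np.argmax(st[1:,4]); q=P[l==i]; r=cv2.minAreaRect(q[:,:2].astype(np.float32))
    print(n,st[i,4],'rect',np.round(r[0],1),np.round(r[1],1),round(r[2],1),'z',np.round(np.percentile(q[:,2],[5,50,95]),1))
for n in ('top','side'):
    f=np.load(n+'0.npz'); m=cams.camera_model(n); P=cloud(m,f['d']); Z=P[...,2]
    print(n,'bench',np.median(Z[(P[...,0]>300)&(P[...,0]<500)&(abs(P[...,1])<50)]))
    near=lambda x,y,r:(abs(P[...,0]-x)<r)&(abs(P[...,1]-y)<r)
    ch=near(430,-195,110); fl=near(440,170,100)
    rect(P,ch&(Z>50)&(Z<66),'charger top'); rect(P,ch&(Z>88)&(Z<115),'pack top')
    rect(P,ch&(Z>72)&(Z<115),'pack');
    rect(P,fl&(Z>58)&(Z<74)&(P[...,0]<480),'flood top')
    rect(P,near(420,20,40)&(Z>40)&(Z<60),'socket'); rect(P,near(310,40,90)&(Z>45)&(Z<70),'slide')
    rect(P,near(525,50,110)&(Z>8)&(Z<40)&(P[...,1]<110)&(P[...,1]>0)&(P[...,0]>460),'ratchet')
f=np.load('top0.npz')
a=cv2.resize(f['im'][180:275,375:465],None,fx=6,fy=6,interpolation=3)
b=cv2.resize(f['im'][155:275,150:260],None,fx=4.75,fy=4.75,interpolation=3)
h=min(len(a),len(b)); o=np.hstack([a[:h],b[:h]]); o=cv2.resize(o,None,fx=min(1,800/o.shape[1]),fy=min(1,800/o.shape[1])); cv2.imwrite('pics/crop1.png',o); print(o.shape)
E
```

```text
top bench 43.53296913906445
charger top 1140 rect [ 523.  -166.4] [99.9 71.4] 69.5 z [54.9 57.5 59.8]
pack top 382 rect [ 526.4 -174.4] [53.8 26.5] 89.7 z [ 92.5 100.2 103. ]
pack 425 rect [ 526.3 -174.4] [53.8 26.7] 89.5 z [ 81.3  99.9 102.9]
flood top 18 rect [478.1 231. ] [10.9  3.6] 89.5 z [59.6 63.9 66.8]
socket 933 rect [400.6  20.1] [42.  79.4] 0.9 z [43.5 57.4 59.5]
slide 1580 rect [373.7   9.6] [ 54.5 114.3] 2.6 z [45.5 57.3 59.9]
ratchet 320 rect [612.3  16.5] [44.3 32.8] 9.7 z [17.2 27.3 29.9]
side bench 0.1473764350510578
charger top 763 rect [ 519.7 -164.1] [99.5 58.6] 68.8 z [51.8 56.2 59.5]
pack top 237 rect [ 526.9 -175.7] [53.9 25.7] 88.5 z [ 89.4  98.4 100.9]
pack 345 rect [ 526.9 -175. ] [55.3 25.7] 88.5 z [ 75.2  95.4 100.7]
flood top 4 rect [479.3 233.2] [2.6 0.6] 84.6 z [58.3 60.1 61.7]
socket 875 rect [402.2  20. ] [44.2 80. ] 0.2 z [43.1 56.1 58. ]
slide 1334 rect [373.   12.7] [106.2  53.9] 89.9 z [45.8 56.  58. ]
ratchet 353 rect [612.1  16.8] [39.6 36.3] 39.3 z [10.9 25.2 28.1]
(429, 800, 3)
```

View pics/crop1.png

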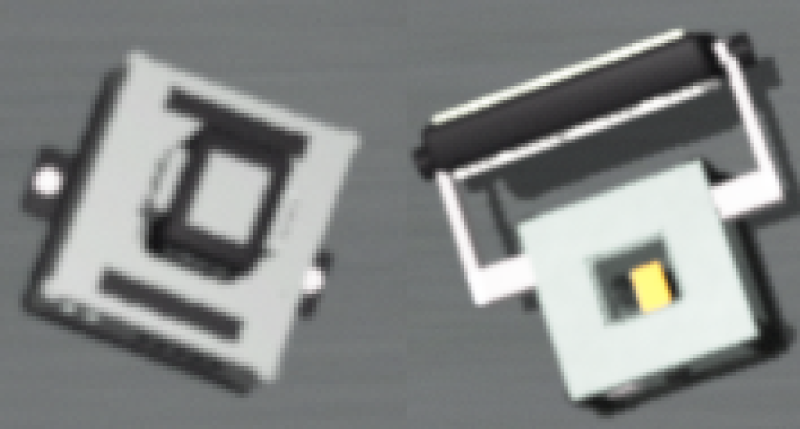

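The crop shows the pack head at about (225,200), with its grey tabs on the left and right, so pack y runs roughly along world y, tilted by about 20°. The floodlight bay is at about (635,280), with the lamp on the far side. I'll redo the measurements with corrected regions.

```bash
cat > meas.py <<'E'
from h import *
def rect(P,mask,n):
    k,l,st,c=cv2.connectedComponentsWithStats(mask.astype(np.uint8)); 
    i=1+np.argmax(st[1:,4]); q=P[l==i]; r=cv2.minAreaRect(q[:,:2].astype(np.float32))
    print(n,st[i,4],'rect',np.round(r[0],1),np.round(r[1],1),round(r[2],1),'z',np.round(np.percentile(q[:,2],[5,50,95]),1))
    return l==i
E
python3 - <<'E'
from meas import *
for n in ('top','side'):
    f=np.load(n+'0.npz'); m=cams.camera_model(n); P=cloud(m,f['d']); Z=P[...,2]
    print(n)
    near=lambda x,y,r:(abs(P[...,0]-x)<r)&(abs(P[...,1]-y)<r)
    ch=near(535,-190,120); fl=near(510,230,140)
    print([np.round(P[v,u]) for u,v in ((422,226),(215,245),(337,243),(316,197),(320,316))] if n=='top' else '')
    rect(P,ch&(Z>50)&(Z<64),'charger top'); rect(P,ch&(Z>92)&(Z<110),'pack top')
    rect(P,ch&(Z>60)&(Z<110),'pack')
    g=rect(P,fl&(Z>62)&(Z<70),'flood top'); rect(P,fl&(Z>74)&(Z<150),'lamp')
    # bay: hole in the flood-top component
    g=g.astype(np.uint8); c,hh=cv2.findContours(g,cv2.RETR_CCOMP,cv2.CHAIN_APPROX_NONE)
    for k,x in enumerate(c):
        if hh[0][k][3]>=0 and cv2.contourArea(x)>60:
            q=onplane(m,x[:,0],66)[:,:2].astype(np.float32); r=cv2.minAreaRect(q); print('bay hole',np.round(r[0],1),np.round(r[1],1),round(r[2],1))
    c=max(c,key=cv2.contourArea); r=cv2.minAreaRect(onplane(m,c[:,0],66)[:,:2].astype(np.float32)); print('flood outline',r)
E
```

```text
top
[array([ 538., -170.,  101.]), array([517., 199.,  66.]), array([517., -24.,  48.]), array([610.,  14.,  25.]), array([385.,  11.,  59.])]
charger top 2125 rect [ 541.3 -174.9] [101.6 109.4] 67.9 z [54.9 57.6 59.8]
pack top 777 rect [ 541.9 -175.3] [53.5 50.9] 69.6 z [ 95.6 100.4 103. ]
pack 882 rect [ 546.7 -176.6] [54.  62.1] 70.3 z [ 77.7 100.  102.9]
flood top 2531 rect [539.7 201.5] [102.2 107.3] 17.7 z [63.5 65.9 68.2]
lamp 1373 rect [627.5 230.3] [ 29.9 150.3] 18.1 z [ 83.6  98.8 102.9]
bay hole [539.9 201.7] [37.6 43.7] 18.3
flood outline ((539.4927978515625, 200.9972686767578), (102.59668731689453, 106.7991714477539), 17.821578979492188)
side

charger top 1243 rect [ 543.3 -173.5] [ 99.  110.3] 68.2 z [52.  56.2 58.7]
pack top 467 rect [ 543.9 -175.2] [54.2 53.1] 64.0 z [ 93.1  98.9 101.2]
pack 790 rect [ 543.9 -175.4] [55.1 53.7] 69.3 z [ 65.9  95.3 100.9]
flood top 3119 rect [542.2 202.7] [102.  104.4] 17.9 z [63.1 65.1 67.1]
lamp 1833 rect [629.9 231.7] [ 32.9 148. ] 17.7 z [ 82.1  97.7 101.8]
bay hole [542.2 202.4] [38.5 43.8] 18.2
flood outline ((540.796875, 204.11480712890625), (101.5862045288086, 103.56951904296875), 17.839479446411133)
```

Both cameras agree: the charger bay is at about (542.5,-174.5) with yaw about -22°, and the floodlight bay at about (541,202) with yaw about +18°. I'll move above the charger for a wrist view.

```bash
cat > go.py <<'E'
import sys, numpy as np
from scipy.spatial.transform import Rotation as R
from plant import sensors
x,y,z,yaw=map(float,sys.argv[1:5]); s=sensors.read_state()
A=R.from_euler('xyz',s['tcp_rot']); B=R.from_euler('xyz',[np.pi,0,np.radians(yaw)])
print('t cm',np.round(A.inv().apply(np.array([x,y,z])-s['eef_pos'])/10,2),'w',np.round((A.inv()*B).as_rotvec(),3),'F',np.round(s['ft_force'],1),'pos',np.round(s['eef_pos'],1),'yaw',np.round(np.degrees(s['tcp_rot']),2),'op',round(s['opening'],1),round(s['grip_force'],1),'t',s['clock'])
E
python3 -m inch '[{"tx":48.3,"ty":-27.3,"wz":0.633},{"tx":48.3,"ty":-27.3,"wz":0.633},{"tx":48.3,"ty":-27.3,"wz":0.633},{"tx":48.3,"ty":-27.3,"wz":0.633},{"tx":48.3,"ty":-27.3,"wz":0.633}]'
python3 go.py 542 -174 245 -22
```

```text
t cm [ 48.31 -27.34   0.  ] w [-0.002  0.     0.631] F [0.6 0.3 0. ] pos [ 140.4 -557.2  244.6] yaw [-179.91   -0.     14.14] op 85.5 0.0 t 0.1invalid input at $[0]: expected keys fingers, tx, ty, tz, wx, wy, wz
```

```bash
python3 -m inch '[{"fingers":100,"tx":48.3,"ty":-27.3,"tz":0,"wx":0,"wy":0,"wz":0.633},{"fingers":100,"tx":48.3,"ty":-27.3,"tz":0,"wx":0,"wy":0,"wz":0.633},{"fingers":100,"tx":48.3,"ty":-27.3,"tz":0,"wx":0,"wy":0,"wz":0.633},{"fingers":100,"tx":48.3,"ty":-27.3,"tz":0,"wx":0,"wy":0,"wz":0.633},{"fingers":100,"tx":48.3,"ty":-27.3,"tz":0,"wx":0,"wy":0,"wz":0.633}]'
python3 go.py 542 -174 245 -22
```

```text
clock: 0.6
eef_pos: [312.6, -393.7, 245.1]
tcp_rot: [-3.142, 0.0, -0.391]
ft_force: [0.5, 0.1, -0.2]
opening: 85.8
grip_force: 0.0
t cm [ 12.83 -29.05   0.  ] w [-0.     0.    -0.007] F [ 0.5  0.1 -0.2] pos [ 312.6 -393.7  245.1] yaw [-1.800e+02  2.000e-02 -2.242e+01] op 85.8 0.0 t 0.6
```

```bash
python3 -m inch '[{"fingers":100,"tx":12.8,"ty":-29,"tz":0,"wx":0,"wy":0,"wz":0},{"fingers":100,"tx":12.8,"ty":-29,"tz":0,"wx":0,"wy":0,"wz":0},{"fingers":100,"tx":12.8,"ty":-29,"tz":0,"wx":0,"wy":0,"wz":0},{"fingers":100,"tx":12.8,"ty":-29,"tz":0,"wx":0,"wy":0,"wz":0},{"fingers":100,"tx":12.8,"ty":-29,"tz":0,"wx":0,"wy":0,"wz":0}]' >/dev/null
python3 go.py 542 -174 245 -22
```

```text
t cm [ 2.88 -6.06  0.01] w [ 0.     0.    -0.002] F [ 0.8 -0.6  0.6] pos [ 492.5 -219.3  245.1] yaw [ 1.7998e+02  2.0000e-02 -2.2110e+01] op 85.7 0.0 t 1.1
```

```bash
python3 -m inch '[{"fingers":100,"tx":2.8,"ty":-6,"tz":0,"wx":0,"wy":0,"wz":0},{"fingers":100,"tx":2.8,"ty":-6,"tz":0,"wx":0,"wy":0,"wz":0},{"fingers":100,"tx":2.8,"ty":-6,"tz":0,"wx":0,"wy":0,"wz":0},{"fingers":100,"tx":2.8,"ty":-6,"tz":0,"wx":0,"wy":0,"wz":0}]' >/dev/null
python3 go.py 542 -174 245 -22
python3 - <<'E'
from meas import *
im,d,m=shot('wrist','w1.png'); print(np.round(m['pose'],3).tolist(),m['fx'],m['k1']); np.savez('w1.npz',im=im,d=d,pose=m['pose'])
P=cloud(m,d); Z=P[...,2]
near=lambda x,y,r:(abs(P[...,0]-x)<r)&(abs(P[...,1]-y)<r); ch=near(542,-174,90)
rect(P,ch&(Z>50)&(Z<64),'charger top'); rect(P,ch&(Z>92)&(Z<110),'pack top');rect(P,ch&(Z>75)&(Z<110),'pack')
E
```

```text
t cm [ 0.16 -0.33 -0.02] w [ 0.001  0.002 -0.002] F [-0.6 -0.1 -0.2] pos [ 539.3 -176.4  244.8] yaw [ 1.7994e+02  9.0000e-02 -2.2110e+01] op 85.1 0.0 t 1.5
[[-0.377, 0.895, 0.24, 601.389], [-0.926, -0.364, -0.098, -200.931], [-0.0, -0.26, 0.966, 372.88], [0.0, 0.0, 0.0, 1.0]] 353.4166969848066 -0.030399272716670214
charger top 8338 rect [ 545.7 -176.4] [101.6 109.6] 67.8 z [56.2 57.6 58.8]
pack top 3556 rect [ 545.8 -177. ] [53.1 50.2] 67.9 z [ 96.2 100.6 102.1]
pack 3724 rect [ 546. -177.] [53.1 50.6] 67.7 z [ 94.3 100.5 102.1]
```

View pics/w1.png

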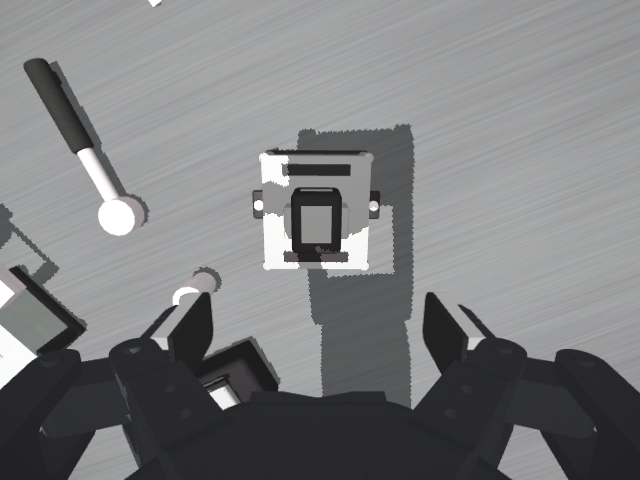

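The wrist view shows the pack at about (317,221), midway between the fingers (inner edges at about 212 and 425). The tool y axis runs along the picture's columns and the pack's tabs. I'll go lower and centre more precisely.

```bash
python3 go.py 543.5 -175.5 110 -22; python3 -m inch '[{"fingers":100,"tx":0.3,"ty":-0.2,"tz":5,"wx":0,"wy":0,"wz":0},{"fingers":100,"tx":0.3,"ty":-0.2,"tz":9,"wx":0,"wy":0,"wz":0},{"fingers":100,"tx":0.3,"ty":-0.2,"tz":12,"wx":0,"wy":0,"wz":0},{"fingers":100,"tx":0.3,"ty":-0.2,"tz":13.5,"wx":0,"wy":0,"wz":0},{"fingers":100,"tx":0.3,"ty":-0.2,"tz":13.5,"wx":0,"wy":0,"wz":0}]' >/dev/null
python3 go.py 543.5 -175.5 110 -22
python3 - <<'E'
from meas import *
im,d,m=shot('wrist','w2.png'); np.savez('w2.npz',im=im,d=d,pose=m['pose'])
s=sensors.read_state(); P=cloud(m,d); Z=P[...,2]
near=lambda x,y,r:(abs(P[...,0]-x)<r)&(abs(P[...,1]-y)<r); ch=near(542,-174,36)
k=rect(P,ch&(Z>96)&(Z<108),'pack top');rect(P,near(542,-174,80)&(Z>50)&(Z<64),'charger top')
v,u=np.nonzero(k); print(u.min(),u.max(),v.min(),v.max())
E
```

```text
t cm [ 0.38 -0.31 13.51] w [ 0.001  0.001 -0.003] F [ 0.4 -0.1  0. ] pos [ 539.  -176.9  245.1] yaw [ 1.7995e+02  7.0000e-02 -2.2180e+01] op 85.0 0.0 t 1.55
t cm [ 0.22 -0.17 -0.19] w [ 0.001  0.006 -0.005] F [-0.1 -0.3 -0.2] pos [ 540.8 -176.3  108.1] yaw [179.96   0.33 -22.26] op 85.4 0.0 t 2.05
pack top 11492 rect [ 545.8 -177.1] [51.7 50.1] 68.2 z [ 96.6 100.7 102. ]
charger top 20430 rect [ 545.6 -176.7] [101.5 110. ] 67.7 z [56.4 57.6 58.7]
255 378 238 348
```

View pics/w2.png

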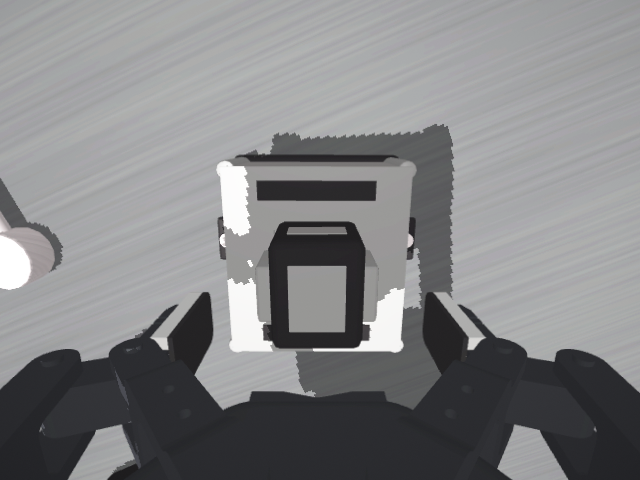

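The pack's tabs span columns 256–378 (centre 317) and the pads sit at 212 and 424 (centre 318), so y is centred to within about 0.5 mm. I'll check the offset along tool x from depth, in the same camera.

```bash
python3 - <<'E'
from h import *
from scipy.spatial.transform import Rotation as R
f=np.load('w2.npz'); m=cams.camera_model('wrist'); s=sensors.read_state(); print(np.abs(m['pose']-f['pose']).max())
P=cloud(m,f['d']); A=R.from_euler('xyz',s['tcp_rot']); T=A.inv().apply((P-s['eef_pos']).reshape(-1,3)).reshape(P.shape)
X,Y,Z=T[...,0],T[...,1],T[...,2]
for n,k in (('padL',(Y<-30)&(Y>-62)&(abs(Z)<12)),('padR',(Y>30)&(Y<62)&(abs(Z)<12))):
    k&=(abs(X)<40); q=T[k]; print(n,k.sum(),'x',np.percentile(q[:,0],[1,5,50,95,99]).round(1),'y',np.percentile(q[:,1],[1,5,50,95,99]).round(1),'z',np.percentile(q[:,2],[1,50,99]).round(1))
    for z in (-10,-6,-2,2,6,10):
        j=k&(abs(Z-z)<2); print(z,j.sum(), (X[j].min().round(1),X[j].max().round(1),Y[j].min().round(1),Y[j].max().round(1)) if j.any() else '')
# tabs: grey pts beside head ; z of top of tab = shoulder+38 -> 59+38=97 world
h=f['d']>0; wz=P[...,2]
pk=(abs(X)<45)&(abs(Y)<30)&(wz>94)&(wz<105); q=T[pk]
print('all y',np.percentile(q[:,1],[.3,99.7]).round(1),'x',np.percentile(q[:,0],[.3,99.7]).round(1))
for sgn in (1,-1):
    k=(abs(X)<45)&(sgn*Y>22)&(sgn*Y<28)&(wz>85)&(wz<100); q=T[k]; print('tab',k.sum(),'x',np.percentile(q[:,0],[2,98]).round(1),'y',np.percentile(q[:,1],[1,50,99]).round(1),'wz',np.percentile(P[k][:,2],[2,50,98]).round(1))
E
```

```text
1.958663241477808
padL 801 x [-9.3 -7.6  5.9 12.4 12.7] y [-56.4 -54.4 -43.6 -43.  -42.8] z [-11.9  -6.7   1.3]
-10 305 (np.float64(-9.7), np.float64(13.0), np.float64(-57.3), np.float64(-42.8))
-6 272 (np.float64(-9.6), np.float64(12.9), np.float64(-55.6), np.float64(-42.8))
-2 185 (np.float64(-9.8), np.float64(12.4), np.float64(-49.7), np.float64(-42.8))
2 39 (np.float64(-8.2), np.float64(9.6), np.float64(-44.0), np.float64(-43.3))
6 0 
10 0 
padR 821 x [-9.2 -7.8  5.8 12.4 12.6] y [41.5 41.6 42.1 53.2 55.1] z [-11.9  -6.9   1.2]
-10 322 (np.float64(-9.6), np.float64(13.1), np.float64(41.2), np.float64(56.0))
-6 266 (np.float64(-9.6), np.float64(12.7), np.float64(41.4), np.float64(55.3))
-2 187 (np.float64(-9.3), np.float64(12.7), np.float64(41.5), np.float64(48.5))
2 46 (np.float64(-8.0), np.float64(10.0), np.float64(41.6), np.float64(42.7))
6 0 
10 0 
all y [-27.   24.8] x [-19.1  29.8]
tab 417 x [-7.2 17.8] y [22.  23.4 25.5] wz [87.3 98.1 99.6]
tab 741 x [-7.1 17.9] y [-27.6 -24.5 -22.1] wz [88.1 98.3 99.5]
```

The pads are centred at tool (1.65,-0.7) and the pack at (5.3,-1.1), so the pack's true TCP target is about (544,-177.1). Now I'll descend to grasp height.

```bash
python3 go.py 544 -177.1 79 -22.1
```

```text
t cm [ 0.19 -0.01  3.08] w [ 0.     0.002 -0.003] F [ 1.1 -0.1  0.3] pos [ 542.2 -176.5  109.8] yaw [ 1.7997e+02  1.2000e-01 -2.2250e+01] op 85.2 0.0 t 2.1
```

```bash
python3 -m inch '[{"fingers":100,"tx":0.2,"ty":0,"tz":1.5,"wx":0,"wy":0,"wz":-0.003},{"fingers":100,"tx":0.2,"ty":0,"tz":3.1,"wx":0,"wy":0,"wz":-0.003},{"fingers":100,"tx":0.2,"ty":0,"tz":3.1,"wx":0,"wy":0,"wz":-0.003},{"fingers":100,"tx":0.2,"ty":0,"tz":3.1,"wx":0,"wy":0,"wz":-0.003},{"fingers":100,"tx":0.2,"ty":0,"tz":3.1,"wx":0,"wy":0,"wz":-0.003}]' >/dev/null
python3 go.py 544 -177.1 79 -22.1
cat > rel.py <<'E'
from h import *
import sys
from scipy.spatial.transform import Rotation as R
im,d,m=shot('wrist',sys.argv[1]); s=sensors.read_state(); top=float(sys.argv[2])
P=cloud(m,d); A=R.from_euler('xyz',s['tcp_rot']); T=A.inv().apply((P-s['eef_pos']).reshape(-1,3)).reshape(P.shape)
X,Y,Z=T[...,0],T[...,1],T[...,2]; W=P[...,2]
o=s['opening']/2
pads=[]
for g in (-1,1):
    k=(g*Y>o-4)&(g*Y<o+20)&(Z>-14)&(Z<8)&(abs(X-2)<16); q=T[k]; pads.append([*np.percentile(q[:,0],[1,99]),np.percentile(g*q[:,1],2)*g,q[:,2].max()]); 
print('pads',np.round(pads,1))
k=(abs(X)<45)&(abs(Y)<min(34,o-3))&(abs(W-top)<4); q=T[k]; p=np.percentile(q,[.5,99.5],axis=0)
r=cv2.minAreaRect(q[:,:2].astype(np.float32)); print('pack top in tool',np.round(p[:,:2],1).tolist(),'rect',np.round(r[1],1),round(r[2],2),'z',np.median(W[k]).round(1))
print('offset pack-pads x,y', np.round([p[:,0].mean()-np.mean([a[:2] for a in pads]), p[:,1].mean()-(pads[0][2]+pads[1][2])/2],2))
E
python3 rel.py w3.png 100; python3 go.py 544 -177.1 79 -22.1
```

```text
t cm [-0.19  0.12  0.19] w [-0.    -0.003  0.002] F [-0.   0.1 -0.3] pos [ 546.2 -176.7   80.9] yaw [-1.800e+02 -1.700e-01 -2.198e+01] op 85.1 0.0 t 2.6
pads [[ -9.   12.8 -42.8   1.8]
 [ -9.   12.8  41.6   2.5]]
pack top in tool [[-20.0, -24.5], [24.7, 25.7]] rect [46.7 51.8] 0.16 z 100.7
offset pack-pads x,y [0.48 1.17]
t cm [-0.18  0.13  0.18] w [-0.    -0.003  0.002] F [-0.1  0.4 -0.9] pos [ 546.1 -176.6   80.8] yaw [-1.800e+02 -1.500e-01 -2.197e+01] op 85.0 0.0 t 2.65
```

View pics/w3.png

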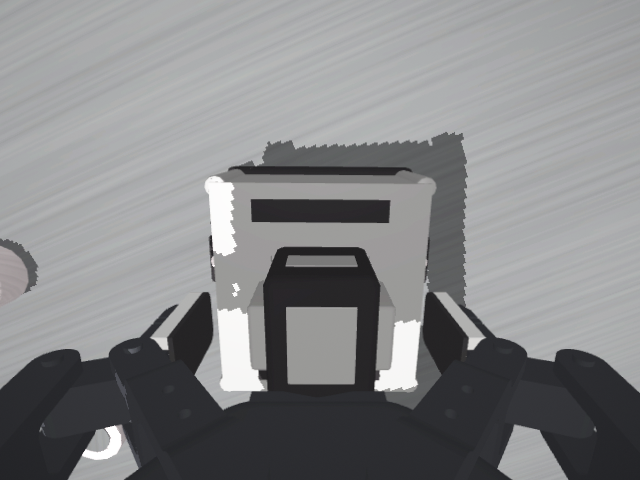

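The tabs span 248–395 (centre 321.5) against the pads' 318, so I need ty +1.2 mm. The front edge gives tx about -1.9 mm, which agrees with the (544,-177.1) target. I'll correct and close to just short of the tabs (66% ≈ 56 mm).

```bash
python3 -m inch '[{"fingers":66,"tx":-0.18,"ty":0.13,"tz":0.15,"wx":0,"wy":0,"wz":0},{"fingers":66,"tx":-0.18,"ty":0.13,"tz":0.15,"wx":0,"wy":0,"wz":0},{"fingers":66,"tx":-0.18,"ty":0.13,"tz":0.15,"wx":0,"wy":0,"wz":0},{"fingers":66,"tx":-0.18,"ty":0.13,"tz":0.15,"wx":0,"wy":0,"wz":0},{"fingers":66,"tx":-0.18,"ty":0.13,"tz":0.15,"wx":0,"wy":0,"wz":0}]' >/dev/null
python3 go.py 544 -177.1 79 -22.1
python3 rel.py w4.png 100; python3 go.py 544 -177.1 79 -22.1
```

```text
t cm [ 0.08  0.02 -0.11] w [ 0.    -0.     0.003] F [0.6 0.6 0.5] pos [ 543.4 -176.7   77.9] yaw [ 1.800e+02 -1.000e-02 -2.195e+01] op 56.7 0.0 t 3.15
pads [[ -8.8  15.4 -24.5   7.4]
 [ -8.4  15.   24.6   7.4]]
pack top in tool [[-17.5, -24.7], [27.2, 24.6]] rect [46.9 50.3] 0.27 z 100.7
offset pack-pads x,y [ 1.57 -0.08]
t cm [ 0.08  0.02 -0.12] w [ 0.    -0.     0.003] F [-0.5 -0.2 -0.1] pos [ 543.3 -176.6   77.8] yaw [180.    -0.   -21.95] op 56.4 0.0 t 3.2
```

View pics/w4.png

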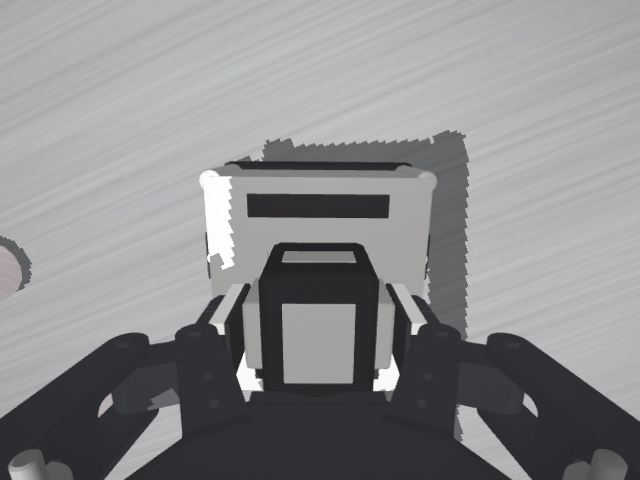

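The pads are well centred on the tabs: left pad and tab at about 244, right at about 392. Now I'll pinch, first partway and then fully.

```bash
python3 -m inch '[{"fingers":57,"tx":0,"ty":0,"tz":-0.1,"wx":0,"wy":0,"wz":0},{"fingers":54,"tx":0,"ty":0,"tz":-0.1,"wx":0,"wy":0,"wz":0},{"fingers":52,"tx":0,"ty":0,"tz":-0.1,"wx":0,"wy":0,"wz":0}]'
python3 go.py 544 -177.1 79 -22.1
```

```text
clock: 3.5
eef_pos: [543.4, -176.7, 79.5]
tcp_rot: [3.142, -0.0, -0.383]
ft_force: [-1.8, 0.5, 6.4]
opening: 44.4
grip_force: 7.2
t cm [0.08 0.02 0.05] w [ 0.    -0.     0.002] F [-1.8  0.5  6.4] pos [ 543.4 -176.7   79.5] yaw [ 1.800e+02 -2.000e-02 -2.196e+01] op 44.4 7.2 t 3.5
```

```bash
python3 -m inch '[{"fingers":48,"tx":0,"ty":0,"tz":0,"wx":0,"wy":0,"wz":0},{"fingers":46,"tx":0,"ty":0,"tz":-0.1,"wx":0,"wy":0,"wz":0},{"fingers":46,"tx":0,"ty":0,"tz":-0.3,"wx":0,"wy":0,"wz":0}]'
python3 go.py 544 -177.1 79 -22.1
```

```text
clock: 3.8
eef_pos: [543.3, -176.8, 82.4]
tcp_rot: [3.141, -0.0, -0.383]
ft_force: [-0.9, -0.2, 4.0]
opening: 41.1
grip_force: 60.8
t cm [0.08 0.   0.34] w [ 0.    -0.     0.003] F [-0.9 -0.2  4. ] pos [ 543.3 -176.8   82.4] yaw [ 1.7998e+02 -2.0000e-02 -2.1950e+01] op 41.1 60.8 t 3.8
```

The catches are free: the contact springs push up and there's no downward pull on the wrist. I'll lift straight up.

```bash
python3 -m inch '[{"fingers":46,"tx":0,"ty":0,"tz":-0.3,"wx":0,"wy":0,"wz":0},{"fingers":46,"tx":0,"ty":0,"tz":-0.6,"wx":0,"wy":0,"wz":0},{"fingers":46,"tx":0,"ty":0,"tz":-1.0,"wx":0,"wy":0,"wz":0}]'

```

```text
clock: 4.1
eef_pos: [542.8, -176.4, 91.2]
tcp_rot: [-3.142, 0.002, -0.383]
ft_force: [0.3, 0.4, -2.9]
opening: 41.0
grip_force: 61.7
```

```bash
python3 -m inch '[{"fingers":46,"tx":0,"ty":0,"tz":-1.5,"wx":0,"wy":0,"wz":0},{"fingers":46,"tx":0,"ty":0,"tz":-3,"wx":0,"wy":0,"wz":0},{"fingers":46,"tx":0,"ty":0,"tz":-5,"wx":0,"wy":0,"wz":0},{"fingers":46,"tx":0,"ty":0,"tz":-7,"wx":0,"wy":0,"wz":0},{"fingers":46,"tx":0,"ty":0,"tz":-7,"wx":0,"wy":0,"wz":0}]'
python3 go.py 541.5 201 160 18; python3 rel.py w5.png 183
```

```text
clock: 4.6
eef_pos: [544.9, -177.1, 164.1]
tcp_rot: [-3.141, -0.005, -0.383]
ft_force: [0.2, -0.3, -3.2]
opening: 40.7
grip_force: 61.6
t cm [-14.45 -34.94   0.34] w [ 0.002 -0.005 -0.697] F [ 0.2 -0.3 -3.2] pos [ 544.9 -177.1  164.1] yaw [-179.98   -0.31  -21.95] op 40.7 61.6 t 4.6
pads [[  8.8  14.3 -23.1   8. ]
 [  8.7  13.9  21.9   7.4]]
pack top in tool [[-19.1, -17.2], [28.4, 17.2]] rect [49.8 34.8] 0.01 z 184.4
offset pack-pads x,y [-6.75  0.56]
```

View pics/w5.png

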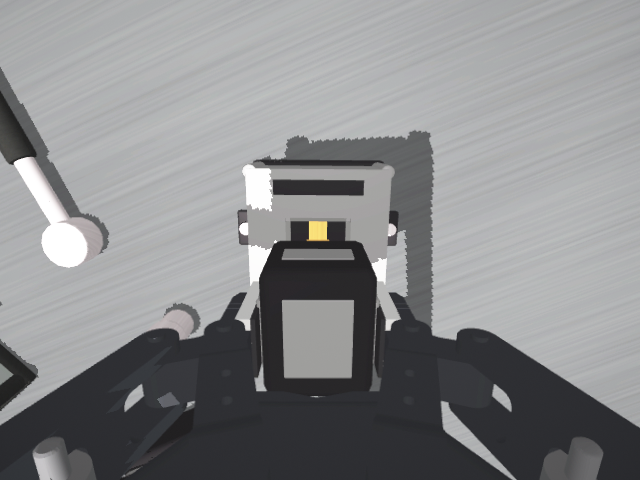

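The pack is held square in the gripper, and the now empty charger bay is visible at about (318,232). I'll traverse to a standoff short of the floodlight bay and view it.

```bash
sed -i "s/im,d,m=shot('wrist',sys.argv\[1\]); s=sensors.read_state();/s=sensors.read_state(); im,d,m=shot('wrist',sys.argv[1]);/" rel.py; python3 go.py 484 182 164 18
python3 -m inch '[{"fingers":46,"tx":-3,"ty":-3,"tz":0,"wx":0,"wy":0,"wz":-0.14},{"fingers":46,"tx":-6,"ty":-7,"tz":0,"wx":0,"wy":0,"wz":-0.28},{"fingers":46,"tx":-9,"ty":-11,"tz":0,"wx":0,"wy":0,"wz":-0.42},{"fingers":46,"tx":-11,"ty":-15,"tz":0,"wx":0,"wy":0,"wz":-0.56},{"fingers":46,"tx":-13,"ty":-19,"tz":0,"wx":0,"wy":0,"wz":-0.697}]'
python3 go.py 484 182 164 18
```

```text
t cm [-18.96 -31.04  -0.19] w [ 0.001 -0.002 -0.697] F [-0.4  0.9 -3.1] pos [ 543.8 -176.8  162.4] yaw [-1.7999e+02 -1.3000e-01 -2.1950e+01] op 40.8 61.6 t 4.65
clock: 5.15
eef_pos: [492.1, 49.7, 160.3]
tcp_rot: [-3.141, 0.003, 0.319]
ft_force: [0.7, 0.4, -2.8]
opening: 40.5
grip_force: 61.7
t cm [  3.38 -12.81  -0.37] w [-0.001  0.003  0.005] F [ 0.7  0.4 -2.8] pos [492.1  49.7 160.3] yaw [-1.7996e+02  1.5000e-01  1.8290e+01] op 40.5 61.7 t 5.15
```

```bash
python3 -m inch '[{"fingers":46,"tx":1,"ty":-4,"tz":0,"wx":0,"wy":0,"wz":0},{"fingers":46,"tx":2,"ty":-8,"tz":0,"wx":0,"wy":0,"wz":0},{"fingers":46,"tx":3,"ty":-12,"tz":0,"wx":0,"wy":0,"wz":0},{"fingers":46,"tx":3,"ty":-12,"tz":0,"wx":0,"wy":0,"wz":0},{"fingers":46,"tx":3,"ty":-12,"tz":0,"wx":0,"wy":0,"wz":0}]' >/dev/null
python3 -m inch '[{"fingers":46,"tx":0,"ty":0,"tz":0,"wx":0,"wy":0,"wz":0},{"fingers":46,"tx":0,"ty":0,"tz":0,"wx":0,"wy":0,"wz":0},{"fingers":46,"tx":0,"ty":0,"tz":0,"wx":0,"wy":0,"wz":0}]' >/dev/null
python3 rel.py w6a.png 182
python3 go.py 484 182 164 18
python3 - <<'E'
from meas import *
im,d,m=shot('wrist','w6.png'); P=cloud(m,d); Z=P[...,2]; print(im.shape)
fl=(abs(P[...,0]-541)<75)&(abs(P[...,1]-202)<75)
g=rect(P,fl&(Z>62)&(Z<70),'flood top').astype(np.uint8)
c,hh=cv2.findContours(g,cv2.RETR_CCOMP,cv2.CHAIN_APPROX_NONE)
for k,x in enumerate(c):
    if cv2.contourArea(x)>300:
        q=onplane(m,x[:,0],66)[:,:2].astype(np.float32); r=cv2.minAreaRect(q); print('hole' if hh[0][k][3]>=0 else 'outer',np.round(r[0],1),np.round(r[1],1),round(r[2],1),x[:,0].min(0),x[:,0].max(0))
E
```

```text
pads [[  7.8  14.  -21.8   7.9]
 [  7.8  14.6  22.5   7.7]]
pack top in tool [[-20.0, -17.1], [27.3, 17.2]] rect [34.7 49.9] 89.96 z 181.9
offset pack-pads x,y [-7.42 -0.32]
t cm [ 0.22 -1.12 -0.23] w [ 0.     0.    -0.002] F [-0.3 -0.6 -2.3] pos [485.3 170.6 161.7] yaw [1.7999e+02 1.0000e-02 1.7890e+01] op 40.7 61.8 t 6.0
(480, 640, 3)
flood top 23003 rect [543.5 201. ] [102.3 106.3] 18.3 z [63.9 65.5 66.6]
outer [543.4 200.9] [100.6 104.6] 18.1 [209  60] [387 229]
hole [543.4 200.8] [34.1 40.2] 17.8 [267 120] [332 177]
```

View pics/w6.png

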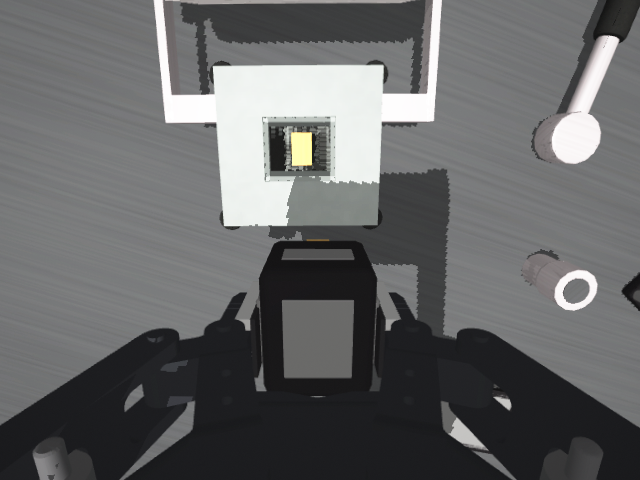

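The bay is clear, with its hole at (300,148) measuring (543.4,200.9). Correcting for the camera bias found at the charger, and cross-checking the top and side cameras, gives a TCP target of (541.6,199.9) with yaw 18°. I'll move above it and then start lowering.

```bash
python3 go.py 541.6 199.9 140 17.95; python3 -m inch '[{"fingers":46,"tx":2,"ty":-1,"tz":0,"wx":0,"wy":0,"wz":0},{"fingers":46,"tx":5,"ty":-1,"tz":0,"wx":0,"wy":0,"wz":0},{"fingers":46,"tx":6.26,"ty":-1.05,"tz":0,"wx":0,"wy":0,"wz":0},{"fingers":46,"tx":6.26,"ty":-1.05,"tz":1,"wx":0,"wy":0,"wz":0},{"fingers":46,"tx":6.26,"ty":-1.05,"tz":2,"wx":0,"wy":0,"wz":0}]' >/dev/null
python3 -m inch '[{"fingers":46,"tx":0,"ty":0,"tz":0,"wx":0,"wy":0,"wz":0},{"fingers":46,"tx":0,"ty":0,"tz":0,"wx":0,"wy":0,"wz":0},{"fingers":46,"tx":0,"ty":0,"tz":0,"wx":0,"wy":0,"wz":0},{"fingers":46,"tx":0,"ty":0,"tz":0,"wx":0,"wy":0,"wz":0}]' >/dev/null
python3 go.py 541.6 199.9 140 17.95
```

```text
t cm [ 6.24 -1.04  2.18] w [ 0.    -0.    -0.001] F [-0.8 -0.4 -3.5] pos [485.4 170.8 161.8] yaw [179.99  -0.    17.9 ] op 40.7 61.8 t 6.05
t cm [-0.02  0.09  0.23] w [ 0.    -0.001  0.001] F [ 0.1 -0.9 -1.7] pos [541.5 200.9 142.3] yaw [ 1.800e+02 -5.000e-02  1.798e+01] op 40.9 61.9 t 6.95
```

```bash
python3 -m inch '[{"fingers":46,"tx":0,"ty":0.09,"tz":0.7,"wx":0,"wy":0,"wz":0.001},{"fingers":46,"tx":0,"ty":0.09,"tz":1.4,"wx":0,"wy":0,"wz":0},{"fingers":46,"tx":0,"ty":0.09,"tz":1.4,"wx":0,"wy":0,"wz":0},{"fingers":46,"tx":0,"ty":0.09,"tz":1.4,"wx":0,"wy":0,"wz":0},{"fingers":46,"tx":0,"ty":0.09,"tz":1.4,"wx":0,"wy":0,"wz":0}]' >/dev/null
python3 go.py 541.6 199.9 112 17.95; python3 - <<'E'
from h import *
s=cams.camera('side')[0]; cv2.imwrite('pics/s7.png',cv2.resize(s[255:400,160:340],None,fx=4,fy=4,interpolation=3))
E
python3 go.py 541.6 199.9 112 17.95
```

```text
t cm [-0.04  0.    1.58] w [ 0. -0.  0.] F [-0.2 -0.3 -2.8] pos [542.  200.1 127.8] yaw [ 1.800e+02 -1.000e-02  1.798e+01] op 40.7 61.9 t 7.45
t cm [-0.05  0.    1.59] w [ 0.    -0.     0.001] F [ 0.  -0.  -2.4] pos [542.  200.1 127.9] yaw [ 1.7999e+02 -2.0000e-02  1.7980e+01] op 40.6 61.9 t 7.5
```

View pics/s7.png

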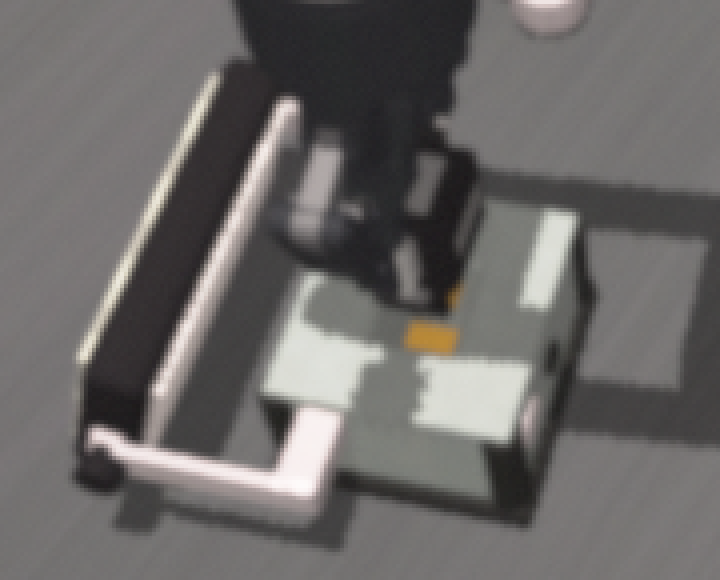

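The pack hangs just above the bay, roughly centred, with its stem end at about (430,335). I'll lower it slowly and watch the force.

```bash
python3 -m inch '[{"fingers":46,"tx":-0.03,"ty":0,"tz":0.3,"wx":0,"wy":0,"wz":0},{"fingers":46,"tx":-0.03,"ty":0,"tz":0.6,"wx":0,"wy":0,"wz":0},{"fingers":46,"tx":-0.03,"ty":0,"tz":0.9,"wx":0,"wy":0,"wz":0},{"fingers":46,"tx":-0.03,"ty":0,"tz":0.9,"wx":0,"wy":0,"wz":0}]'|grep -E 'pos|force'
python3 -m inch '[{"fingers":46,"tx":0,"ty":0,"tz":0.3,"wx":0,"wy":0,"wz":0},{"fingers":46,"tx":0,"ty":0,"tz":0.6,"wx":0,"wy":0,"wz":0},{"fingers":46,"tx":0,"ty":0,"tz":0.8,"wx":0,"wy":0,"wz":0},{"fingers":46,"tx":0,"ty":0,"tz":0.8,"wx":0,"wy":0,"wz":0}]'|grep -E 'pos|force'
```

```text
eef_pos: [541.1, 199.8, 118.2]
ft_force: [-0.9, 0.2, -4.3]
grip_force: 61.9
eef_pos: [541.3, 199.8, 110.4]
ft_force: [0.2, 0.0, -1.8]
grip_force: 61.9
```

```bash
python3 -m inch '[{"fingers":46,"tx":0,"ty":0,"tz":0.3,"wx":0,"wy":0,"wz":0},{"fingers":46,"tx":0,"ty":0,"tz":0.6,"wx":0,"wy":0,"wz":0},{"fingers":46,"tx":0,"ty":0,"tz":0.6,"wx":0,"wy":0,"wz":0}]'|grep -E 'pos|force'
python3 -m inch '[{"fingers":46,"tx":0,"ty":0,"tz":0.3,"wx":0,"wy":0,"wz":0},{"fingers":46,"tx":0,"ty":0,"tz":0.6,"wx":0,"wy":0,"wz":0},{"fingers":46,"tx":0,"ty":0,"tz":0.7,"wx":0,"wy":0,"wz":0},{"fingers":46,"tx":0,"ty":0,"tz":0.7,"wx":0,"wy":0,"wz":0}]'|grep -E 'pos|force'
```

```text
eef_pos: [541.2, 199.8, 104.3]
ft_force: [-0.1, -0.3, -2.9]
grip_force: 61.9
eef_pos: [541.4, 199.9, 97.5]
ft_force: [0.2, 0.8, -2.4]
grip_force: 61.9
```

```bash
python3 -m inch '[{"fingers":46,"tx":0,"ty":0,"tz":0.2,"wx":0,"wy":0,"wz":0},{"fingers":46,"tx":0,"ty":0,"tz":0.4,"wx":0,"wy":0,"wz":0},{"fingers":46,"tx":0,"ty":0,"tz":0.4,"wx":0,"wy":0,"wz":0}]'|grep -E 'pos|force'
python3 -m inch '[{"fingers":46,"tx":0,"ty":0,"tz":0.15,"wx":0,"wy":0,"wz":0},{"fingers":46,"tx":0,"ty":0,"tz":0.3,"wx":0,"wy":0,"wz":0},{"fingers":46,"tx":0,"ty":0,"tz":0.3,"wx":0,"wy":0,"wz":0}]'|grep -E 'pos|force'
```

```text
eef_pos: [541.4, 199.9, 93.5]
ft_force: [-1.2, -0.3, -3.6]
grip_force: 61.9
eef_pos: [541.6, 200.0, 91.3]
ft_force: [-1.0, -0.2, 3.9]
grip_force: 63.6
```

```bash
python3 -m inch '[{"fingers":46,"tx":0,"ty":0,"tz":0.1,"wx":0,"wy":0,"wz":0},{"fingers":46,"tx":0,"ty":0,"tz":0.2,"wx":0,"wy":0,"wz":0},{"fingers":46,"tx":0,"ty":0,"tz":0.2,"wx":0,"wy":0,"wz":0}]'|grep -E 'pos|force'
python3 -m inch '[{"fingers":46,"tx":0,"ty":0,"tz":0.1,"wx":0,"wy":0,"wz":0},{"fingers":46,"tx":0,"ty":0,"tz":0.1,"wx":0,"wy":0,"wz":0}]'|grep -E 'pos|force'
```

```text
eef_pos: [541.6, 200.0, 89.0]
ft_force: [-2.4, -1.5, 4.0]
grip_force: 63.9
eef_pos: [541.6, 200.0, 88.0]
ft_force: [-2.3, -1.5, 5.9]
grip_force: 64.0
```

```bash
python3 -m inch '[{"fingers":46,"tx":0,"ty":0,"tz":0.05,"wx":0,"wy":0,"wz":0},{"fingers":46,"tx":0,"ty":0,"tz":0.05,"wx":0,"wy":0,"wz":0}]'|grep -E 'pos|force'
python3 -m inch '[{"fingers":46,"tx":0,"ty":0,"tz":0.05,"wx":0,"wy":0,"wz":0},{"fingers":46,"tx":0,"ty":0,"tz":0.05,"wx":0,"wy":0,"wz":0}]'|grep -E 'pos|force'
```

```text
eef_pos: [541.7, 200.0, 87.6]
ft_force: [-1.8, -1.0, 5.5]
grip_force: 64.1
eef_pos: [541.7, 200.0, 87.3]
ft_force: [-1.9, -0.9, 8.1]
grip_force: 64.5
```

```bash
python3 -m inch '[{"fingers":46,"tx":0,"ty":0,"tz":0.05,"wx":0,"wy":0,"wz":0},{"fingers":46,"tx":0,"ty":0,"tz":0.05,"wx":0,"wy":0,"wz":0}]'|grep -E 'pos|force'
python3 -m inch '[{"fingers":46,"tx":0,"ty":0,"tz":0.03,"wx":0,"wy":0,"wz":0},{"fingers":46,"tx":0,"ty":0,"tz":0.03,"wx":0,"wy":0,"wz":0}]'|grep -E 'pos|force'
```

```text
eef_pos: [541.7, 199.9, 87.3]
ft_force: [-3.5, -2.0, 9.6]
grip_force: 65.2
eef_pos: [541.7, 199.9, 87.3]
ft_force: [-3.5, -0.9, 11.1]
grip_force: 65.6
```

It's at the hard stop, with z held at 87.3 and the force rising. I'll release the tabs gradually while holding it down.

```bash
python3 -m inch '[{"fingers":50,"tx":0,"ty":0,"tz":0.05,"wx":0,"wy":0,"wz":0},{"fingers":54,"tx":0,"ty":0,"tz":0.05,"wx":0,"wy":0,"wz":0},{"fingers":58,"tx":0,"ty":0,"tz":0.05,"wx":0,"wy":0,"wz":0},{"fingers":62,"tx":0,"ty":0,"tz":0.05,"wx":0,"wy":0,"wz":0},{"fingers":70,"tx":0,"ty":0,"tz":0,"wx":0,"wy":0,"wz":0}]'|grep -E 'pos|force|open'
python3 -m inch '[{"fingers":80,"tx":0,"ty":0,"tz":0,"wx":0,"wy":0,"wz":0},{"fingers":100,"tx":0,"ty":0,"tz":-0.1,"wx":0,"wy":0,"wz":0},{"fingers":100,"tx":0,"ty":0,"tz":-0.1,"wx":0,"wy":0,"wz":0}]'|grep -E 'pos|force|open'
sed -i 's/abs(W-top)<4/abs(W-top)<7/' rel.py
python3 rel.py w8.png 108
```

```text
eef_pos: [541.8, 200.0, 85.6]
ft_force: [-0.2, 0.2, -0.5]
opening: 60.1
grip_force: 0.0
eef_pos: [541.7, 199.9, 87.0]
ft_force: [0.6, -0.3, 1.0]
opening: 85.1
grip_force: 0.0
pads [[ -9.2  12.8 -42.    2.2]
 [ -9.1  12.7  42.5   1.9]]
pack top in tool [[-18.1, -25.1], [27.7, 25.8]] rect [53.6 47.9] 89.49 z 108.6
offset pack-pads x,y [2.95 0.08]
```

View pics/w8.png

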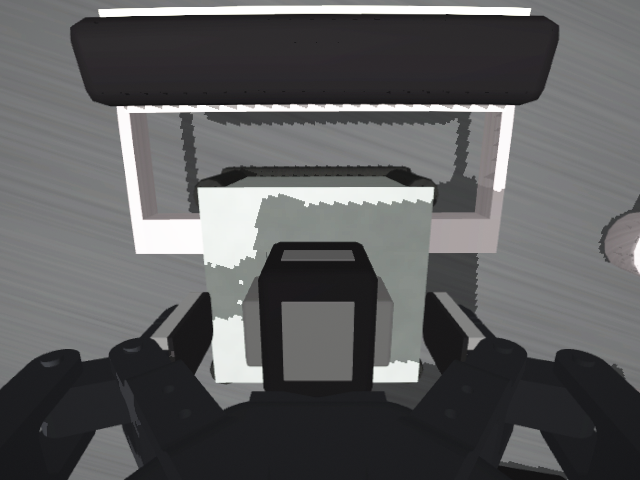

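The pack top reads 108.6 (latched should be about 109, loose about 114). Both tabs are out, at columns 244–391, matching the latched picture in the charger. Now I'll rise and turn 90° to take the plain sides.

```bash
python3 -c "
from plant import sensors; print(sensors.read_state()['q'].round(2))"
python3 -m inch '[{"fingers":100,"tx":0,"ty":0,"tz":-1.5,"wx":0,"wy":0,"wz":0},{"fingers":100,"tx":0,"ty":0,"tz":-4,"wx":0,"wy":0,"wz":0},{"fingers":100,"tx":0,"ty":0,"tz":-7,"wx":0,"wy":0,"wz":0},{"fingers":100,"tx":0,"ty":0,"tz":-7,"wx":0,"wy":0,"wz":0},{"fingers":100,"tx":0,"ty":0,"tz":-7,"wx":0,"wy":0,"wz":0}]'|grep pos
python3 go.py 542.4 200.2 150 108;python3 go.py 542.4 200.2 150 -72
```

```text
[ 0.33  0.46  1.77 -0.    0.9   1.59]
eef_pos: [541.7, 200.0, 157.5]
t cm [0.07 0.   0.75] w [ 1.000e-03 -1.000e-03 -1.571e+00] F [ 0.4 -0.5 -0. ] pos [541.7 200.  157.5] yaw [ 1.800e+02 -8.000e-02  1.798e+01] op 85.2 0.0 t 12.25
t cm [0.07 0.   0.75] w [-1.00e-03 -1.00e-03  1.57e+00] F [ 0.4 -0.5 -0. ] pos [541.7 200.  157.5] yaw [ 1.800e+02 -8.000e-02  1.798e+01] op 85.2 0.0 t 12.25
```

```bash
python3 -m inch '[{"fingers":100,"tx":0.07,"ty":0,"tz":0,"wx":0,"wy":0,"wz":-0.15},{"fingers":100,"tx":0.07,"ty":0,"tz":0,"wx":0,"wy":0,"wz":-0.3},{"fingers":100,"tx":0.07,"ty":0,"tz":0,"wx":0,"wy":0,"wz":-0.45},{"fingers":100,"tx":0.07,"ty":0,"tz":0,"wx":0,"wy":0,"wz":-0.6},{"fingers":100,"tx":0.07,"ty":0,"tz":0,"wx":0,"wy":0,"wz":-0.75}]'|grep rot
python3 -m inch '[{"fingers":100,"tx":0,"ty":0,"tz":0,"wx":0,"wy":0,"wz":-0.15},{"fingers":100,"tx":0,"ty":0,"tz":0,"wx":0,"wy":0,"wz":-0.3},{"fingers":100,"tx":0,"ty":0,"tz":0,"wx":0,"wy":0,"wz":-0.45},{"fingers":100,"tx":0,"ty":0,"tz":0,"wx":0,"wy":0,"wz":-0.6},{"fingers":100,"tx":0,"ty":0,"tz":0,"wx":0,"wy":0,"wz":-0.75}]'|grep rot
python3 go.py 542.4 200.2 150 108
```

```text
tcp_rot: [-3.139, 0.002, 1.07]
tcp_rot: [-3.138, 0.0, 1.82]
t cm [0.01 0.12 0.53] w [-0.003  0.    -0.065] F [ 0.9 -0.8 -0.1] pos [541.3 199.8 155.3] yaw [-1.7982e+02  2.0000e-02  1.0427e+02] op 85.3 0.0 t 13.25
```

```bash
python3 -m inch '[{"fingers":100,"tx":0,"ty":0.1,"tz":1,"wx":0,"wy":0,"wz":-0.071},{"fingers":100,"tx":0,"ty":0.1,"tz":2,"wx":0,"wy":0,"wz":-0.071},{"fingers":100,"tx":0,"ty":0.1,"tz":3,"wx":0,"wy":0,"wz":-0.071},{"fingers":100,"tx":0,"ty":0.1,"tz":3,"wx":0,"wy":0,"wz":-0.071},{"fingers":100,"tx":0,"ty":0.1,"tz":3,"wx":0,"wy":0,"wz":-0.071}]'|grep rot
python3 -m inch '[{"fingers":100,"tx":0,"ty":0,"tz":0,"wx":0,"wy":0,"wz":0},{"fingers":100,"tx":0,"ty":0,"tz":0,"wx":0,"wy":0,"wz":0}]'|grep rot
python3 rel.py w9.png 108;python3 go.py 542.4 200.2 90 108
```

```text
tcp_rot: [-3.14, 0.0, 1.884]
tcp_rot: [3.141, 0.0, 1.885]
pads [[-10.7  11.  -40.8   2.4]
 [-10.9  11.   43.6   2. ]]
pack top in tool [[-25.1, -23.9], [26.0, 25.0]] rect [52.6 50.3] 0.24 z 108.6
offset pack-pads x,y [ 0.4  -0.81]
t cm [ 0.01 -0.11  3.75] w [ 0.001  0.    -0.   ] F [ 0.6  0.3 -0.7] pos [543.4 200.5 127.5] yaw [179.94   0.   107.98] op 85.7 0.0 t 14.0
```

View pics/w9.png

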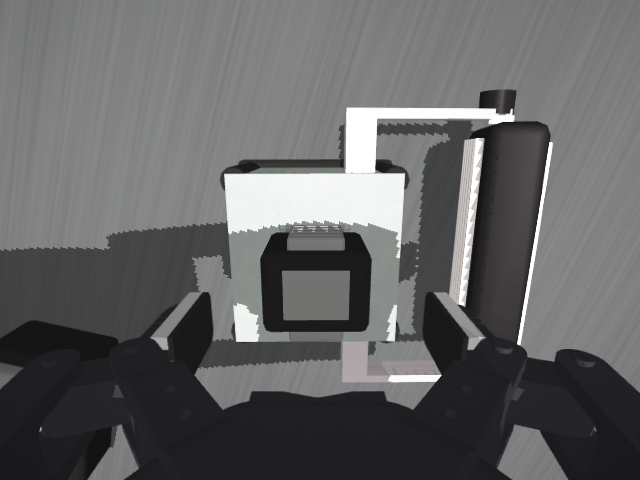

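The pack head spans 261–371 (centre 316) between the pads (centre 318). That means ty of about -1 mm, which agrees with the computed target. The right finger clears the lamp. I'll descend with the fingers partly closed.

```bash
python3 -m inch '[{"fingers":85,"tx":0,"ty":-0.1,"tz":1,"wx":0,"wy":0,"wz":0},{"fingers":80,"tx":0,"ty":-0.1,"tz":2,"wx":0,"wy":0,"wz":0},{"fingers":75,"tx":0,"ty":-0.1,"tz":3,"wx":0,"wy":0,"wz":0},{"fingers":70,"tx":0,"ty":-0.1,"tz":3.6,"wx":0,"wy":0,"wz":0},{"fingers":66,"tx":0,"ty":-0.1,"tz":3.6,"wx":0,"wy":0,"wz":0}]'|grep force
python3 -m inch '[{"fingers":66,"tx":0,"ty":0,"tz":0,"wx":0,"wy":0,"wz":0},{"fingers":66,"tx":0,"ty":0,"tz":0,"wx":0,"wy":0,"wz":0},{"fingers":66,"tx":0,"ty":0,"tz":0,"wx":0,"wy":0,"wz":0}]'|grep force
python3 rel.py w10.png 108;python3 go.py 542.4 200.2 91 108
```

```text
ft_force: [0.3, -0.8, 0.4]
grip_force: 0.0
ft_force: [-0.6, 0.1, 0.1]
grip_force: 0.0
pads [[-10.6  11.1 -26.7   7.1]
 [-11.1  11.1  26.5   6.6]]
pack top in tool [[-24.9, -22.8], [26.1, 24.8]] rect [53.4 49. ] 0.41 z 108.7
offset pack-pads x,y [0.43 1.11]
t cm [ 0.01 -0.01  0.04] w [ 0.001  0.    -0.   ] F [ 0.8  0.7 -0. ] pos [542.5 200.1  91.4] yaw [1.7995e+02 1.0000e-02 1.0799e+02] op 55.6 0.0 t 14.85
```

```bash
python3 - <<'E'
from h import *
from scipy.spatial.transform import Rotation as R
s=sensors.read_state(); im,d,m=shot('wrist'); P=cloud(m,d); T=R.from_euler('xyz',s['tcp_rot']).inv().apply((P-s['eef_pos']).reshape(-1,3)).reshape(P.shape)
X,Y,W=T[...,0],T[...,1],P[...,2]
for lo,hi in ((107.6,109.6),(105,109.6)):
    k=(X>-12)&(X<12)&(abs(Y)<27)&(W>lo)&(W<hi); print(np.percentile(Y[k],[0,1,50,99,100]).round(1),k.sum())
for x in (-15,-5,5,15):   # pad and head profile along y
    k=(abs(X-x)<1.5)&(abs(Y)<35)&(W>70); ys=np.sort(Y[k]); print(x,[(round(a,1),round(b,1)) for a,b in zip(ys,ys[1:]) if b-a>1.0])
k=(abs(X)<9)&(abs(abs(Y)-27)<6)&(W>75)&(W<125)
for g in(-1,1): print(g,np.percentile(Y[k&(g*Y>0)],[5,25,50,75,95]).round(1),W[k&(g*Y>0)].min().round(1),W[k&(g*Y>0)].max().round(1))
E
```

```text
[-27.  -22.1   1.6  24.8  25.6] 6047
[-27.  -26.9   1.5  25.6  26.5] 6469
-15 []
-5 [(np.float64(-26.5), np.float64(-23.2)), (np.float64(26.4), np.float64(29.2))]
5 [(np.float64(-26.5), np.float64(-23.5)), (np.float64(26.9), np.float64(29.4))]
15 []
-1 [-28.7 -27.1 -26.9 -26.7 -21.5] 88.7 122.8
1 [21.7 24.3 29.6 29.8 31.2] 90.5 123.2
```

The head spans -23.3 to 26.4 and the pads -26.7 to 29.4, so they're centred to about 0.2 mm. I'll close gently.

```bash
python3 -m inch '[{"fingers":62,"tx":0,"ty":0.02,"tz":0,"wx":0,"wy":0,"wz":0},{"fingers":60,"tx":0,"ty":0.02,"tz":0,"wx":0,"wy":0,"wz":0},{"fingers":58,"tx":0,"ty":0.02,"tz":0,"wx":0,"wy":0,"wz":0},{"fingers":57.5,"tx":0,"ty":0.02,"tz":0,"wx":0,"wy":0,"wz":0},{"fingers":57.5,"tx":0,"ty":0.02,"tz":0,"wx":0,"wy":0,"wz":0}]'
```

```text
clock: 15.4
eef_pos: [542.5, 200.1, 91.2]
tcp_rot: [3.141, 0.0, 1.885]
ft_force: [-0.4, -0.2, 1.8]
opening: 49.5
grip_force: 27.8
```

Even grip at 28 N with no side force. Now the tug, in small steps.

```bash
for i in 1; do python3 -m inch '[{"fingers":57.5,"tx":0,"ty":0,"tz":-0.05,"wx":0,"wy":0,"wz":0},{"fingers":57.5,"tx":0,"ty":0,"tz":-0.1,"wx":0,"wy":0,"wz":0},{"fingers":57.5,"tx":0,"ty":0,"tz":-0.1,"wx":0,"wy":0,"wz":0}]'|grep -E 'pos|force'; done
python3 -m inch '[{"fingers":57.5,"tx":0,"ty":0,"tz":-0.05,"wx":0,"wy":0,"wz":0},{"fingers":57.5,"tx":0,"ty":0,"tz":-0.05,"wx":0,"wy":0,"wz":0}]'|grep -E 'pos|force'
```

```text
eef_pos: [542.5, 200.1, 91.4]
ft_force: [1.7, 0.1, -4.7]
grip_force: 28.2
eef_pos: [542.5, 200.1, 91.5]
ft_force: [3.8, 0.1, -12.0]
grip_force: 28.4
```

```bash
python3 -m inch '[{"fingers":57.5,"tx":0,"ty":0,"tz":0,"wx":0,"wy":0,"wz":0},{"fingers":57.5,"tx":0,"ty":0,"tz":0,"wx":0,"wy":0,"wz":0}]'|grep -E 'pos|force'
```

```text
eef_pos: [542.5, 200.1, 91.5]
ft_force: [4.4, 1.7, -16.3]
grip_force: 28.5
```

The tug held at 12–16 N with no rise. The force creeps up as the arm holds, so I'll ease off now, then open and leave.

```bash
python3 -m inch '[{"fingers":57.5,"tx":0,"ty":0,"tz":0.1,"wx":0,"wy":0,"wz":0},{"fingers":57.5,"tx":0,"ty":0,"tz":0.12,"wx":0,"wy":0,"wz":0}]'|grep -E 'pos|force'
```

```text
eef_pos: [542.4, 200.1, 91.4]
ft_force: [3.9, 0.7, -10.2]
grip_force: 29.1
```

```bash
python3 -m inch '[{"fingers":57.5,"tx":0,"ty":0,"tz":0.05,"wx":0,"wy":0,"wz":0},{"fingers":57.5,"tx":0,"ty":0,"tz":0.05,"wx":0,"wy":0,"wz":0}]'|grep -E 'pos|force'
```

```text
eef_pos: [542.4, 200.1, 91.4]
ft_force: [1.9, 0.2, -7.1]
grip_force: 29.5
```

```bash
python3 -m inch '[{"fingers":57.5,"tx":0,"ty":0,"tz":0.05,"wx":0,"wy":0,"wz":0},{"fingers":57.5,"tx":0,"ty":0,"tz":0.05,"wx":0,"wy":0,"wz":0}]'|grep -E 'pos|force'
python3 -m inch '[{"fingers":60,"tx":0,"ty":0,"tz":0,"wx":0,"wy":0,"wz":0},{"fingers":64,"tx":0,"ty":0,"tz":0,"wx":0,"wy":0,"wz":0},{"fingers":75,"tx":0,"ty":0,"tz":0,"wx":0,"wy":0,"wz":0},{"fingers":85,"tx":0,"ty":0,"tz":0,"wx":0,"wy":0,"wz":0},{"fingers":85,"tx":0,"ty":0,"tz":0,"wx":0,"wy":0,"wz":0}]'|grep -E 'pos|force|open'
python3 -m inch '[{"fingers":85,"tx":0,"ty":0,"tz":-2,"wx":0,"wy":0,"wz":0},{"fingers":85,"tx":0,"ty":0,"tz":-5,"wx":0,"wy":0,"wz":0},{"fingers":85,"tx":0,"ty":0,"tz":-8,"wx":0,"wy":0,"wz":0},{"fingers":85,"tx":0,"ty":0,"tz":-10,"wx":0,"wy":0,"wz":0},{"fingers":85,"tx":0,"ty":0,"tz":-10,"wx":0,"wy":0,"wz":0}]'|grep -E 'pos|force|open'
python3 -m inch '[{"fingers":85,"tx":0,"ty":0,"tz":0,"wx":0,"wy":0,"wz":0},{"fingers":85,"tx":0,"ty":0,"tz":0,"wx":0,"wy":0,"wz":0},{"fingers":85,"tx":0,"ty":0,"tz":0,"wx":0,"wy":0,"wz":0}]'|grep force
python3 - <<'E'
from meas import *
im,d,m=shot('wrist'); P=cloud(m,d); Z=P[...,2]; fl=(abs(P[...,0]-541)<75)&(abs(P[...,1]-202)<75)
rect(P,fl&(Z>62)&(Z<70),'flood top'); rect(P,(np.hypot(P[...,0]-543,P[...,1]-201)<45)&(Z>98)&(Z<125),'pack top')
k=(np.hypot(P[...,0]-543,P[...,1]-201)<15); print('top z',np.percentile(Z[k],[5,50,95]).round(1))
# tab extents along the bay's y
e=P[...,:2]-np.array([543.4,201.]); c,s_=np.cos(np.radians(17.9)),np.sin(np.radians(17.9)); x=e[...,0]*c+e[...,1]*s_; y=-e[...,0]*s_+e[...,1]*c
k=(abs(x)<10)&(abs(y)<32)&(Z>90)&(Z<106); print('tabs y',np.percentile(y[k],[1,99]).round(1), 'head', [np.percentile(y[(abs(x)<10)&(abs(y)<35)&(Z>107)],q).round(1) for q in (1,99)])
E
```

```text
eef_pos: [542.4, 200.1, 91.3]
ft_force: [-0.2, -0.5, -0.4]
grip_force: 30.2
eef_pos: [542.4, 200.1, 90.3]
ft_force: [-0.0, 0.1, 0.5]
opening: 72.7
grip_force: 0.0
eef_pos: [544.1, 200.7, 193.5]
ft_force: [-0.5, 0.2, 0.8]
opening: 72.1
grip_force: 0.0
ft_force: [0.5, -0.6, -1.0]
grip_force: 0.0
flood top 11454 rect [543.1 201.3] [102.1 106.4] 18.2 z [64.1 65.5 66.5]
pack top 5699 rect [543.8 200.7] [50.2 52.8] 18.4 z [104.1 108.6 110. ]
top z [109.  259.  269.5]
tabs y [-26.3  25.9] head [np.float64(-16.7), np.float64(19.2)]
```

The pack is still home: its top is at 108.6 and it measures 52 mm over both tabs, so both are out. The robot is clear and touching nothing, so I'm handing in.

```bash
python3 -c "
from plant import sign_off; print(sign_off())"
```

```text
the job is handed in; nothing more can be done
None
```

The pack is latched in the floodlight with both tabs out; it held the upward tug (aimed at about 12 N, crept to 16 N before I eased off), the gripper let go and the job is handed in, but I viewed 12 pictures, over the limit of 10.

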